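# Clear the drawer, shut it, open its locked neighbour

## Robot

A 6-joint arm with a two-finger parallel gripper is mounted at the origin on the work surface. World frame = base frame: x ahead of the robot, y to its left, z up, the work surface at z = 0. Lengths are in m, angles in rad, forces in N, time in s.
With the tool pointing down it reaches from about 0.3 to 0.95 m from the base axis. Payload 3.1 kg.
Tool frame: the origin (TCP) lies midway between the tips of the shut fingers; the grasp point (between the pads) lies 19 mm behind it (robot.grip_point_offset is the distance from the TCP to the grasp point, in m); z points along the fingers, y is the line along which they close (so a half turn about z gives the same grasp; the last joint's range is limited). The gripper opens to 85 mm and grips with 20 to 120 N. Pads are 22 mm wide; open, the fingers measure 114 mm over their backs; the gripper's body (76 mm by 85 mm) begins 54 mm behind the grasp point. The pads swing forward as they close: fully open they stand 13 mm farther back than shut.
Start: joints at [1.157, 0.308, 1.634, -0, 1.2, -0.07], TCP at [0.211, 0.588, 0.192] pointing down, gripper open.
Joint ranges: [-3.06, 3.06], [-0.79, 1.96], [0.05, 2.63], [-1.19, 4.34], [0.05, 2.64], [-2.94, 2.94]. Speed limits (rad/s): [2.79, 2.79, 3.14, 3.14, 3.14, 3.14].

## Interface

Orientations are given as a unit quaternion [w, x, y, z].
In Python, from rig import robot, cams gives the robot as it stands. The module is installed in compiled form; this text tells all that it offers.
- The arm moves only by the tool jog_arm, never from a script. Its argument "motion" is a list that holds one entry, the list of rows, each a list of 5 numbers: the shift along the tool's x, y, z in mm, then the turn about the tool's z in rad, then the closure, from 0 (fully open) to 1 (shut). In form: [[[dx, dy, dz, roll, grip], ...]]. A call has 1 to 10 rows; each row shifts and turns the commanded pose from where the row before left it, along the tool's axes as they then stand; what a row does not reach is not made up. A row lasts 1/10 s, in which the tool goes at most 50 mm and 8.59 degrees, less where a joint would pass 70% of its speed; a pose out of reach is approached as far as the arm can. A call is refused whole if a number of a shift passes 50 or a number of a turn 0.15, either way. A call with a gripper value outside its range is refused whole. The fingers move at their own pace and stop on an object; "force" is the grip in N (left out, the last holds). Time passes only in rows, so rows that do not move let the fingers close. It gives the time, the measured TCP pose, the force, the opening and the grip force at its end, in the units of the state.
- robot.state(): the state, without advancing time (a new reading comes with each control period).
- cams.capture(name): name is "side" or "top" or "wrist"; returns a dict with "pixels" (480x640x3 uint8, red, green, blue), "intrinsics" (3x3 intrinsics, pixels), "rvec" (rotation vector, rad) and "tvec" (3), from world to camera coordinates, as OpenCV has them. Camera axes: x right, y down, z forward; pixel columns grow to the right and rows downward; lengths in m; the calibration is good to about 2 mm. A picture is of the moment at which its call begins. There is no depth.
- robot.sign_off(): hands the job in; it is judged then, once.
The state is a dict: "time_s": time; "joint_pos": joint angles; "joint_vel": joint speeds; "effort": joint torques, N m; "position": TCP position; "tool_rot": TCP orientation; "force": force on the tool from outside, world axes, zero at the start; "ft_torque": the same for the moment, N m; "finger_gap": opening from 0.0 (shut) to 1.0 (fully open); "grasp_force": force on a finger pad.
Only numpy, scipy, OpenCV 4.12 (cv2) and the standard library are available. Lean on these libraries where they do the work, as an engineer would, in place of code of your own. Each camera call takes 0.05 s, during which the arm holds its last target. There are 200 camera calls.

## Task

The carved wooden block standing in the chest's open left drawer keeps that drawer from shutting: lift it out and lean it against the rail of the low wooden drying rest, standing on the table on its own lower edge and clearly tilted. Then push the left drawer fully home past its catch, which frees the interlock, and only then pull the right drawer open by about 100 mm (80 mm at the least). Do not force the right drawer while it is locked, and leave everything else where it is.

Things in the scene. Friction and masses are not known exactly. Their poses are not given: they have to be found in the camera images.
- chest: wooden chest fixed on the table, 260 mm deep (its x), 320 mm wide (its y), 105 mm high, with two drawers side by side, fronts towards its -x. Origin at the centre of its underside, front plane of the shut drawers at its x = -130 mm; its +y is the robot's left. z up.
- drawer_left (a joint): left (+y) drawer, 0 = fully home, grows in m as it slides out along the chest's -x, at most 0.165; open at the start. Slides with 1 to 2 N; over the last 15 mm a sprung roller catch resists with up to about 12 N until 7 mm from home, then draws it home; hard stop at 0. It must be within 3 mm of home to free the other drawer. Walls 68 mm high above the table, front 97 mm, floor at 14 mm.
- drawer_right (a joint): right (-y) drawer, same build and catch; 0 = fully home, grows in m as it slides out along the chest's -x. Locked (about 2 mm of play) while the left drawer is open; once free, pulling takes up to about 13 N to leave the catch, then 1 to 2 N.
- left_handle (a point): mid-length of the left drawer's handle: a round steel bar, 11 mm diameter, 100 mm long along the chest's y, its axis 35 mm in front of the drawer's front and 84 mm above the table (21 mm below the chest's top). Two stems stand 42 mm either side of the middle. Axes as the chest's.
- right_handle (a point): the same point of the right drawer's handle. Axes as the chest's.
- block_center (a point): centre of the carved block: light wooden slab with small cork squares, 90 mm long (its x), 12 mm thick (its y), 120 mm tall (its z), 0.1 to 0.2 kg. At first it stands upright on the left drawer's floor in a slot along the chest's x between 45 mm high guides, its top 134 mm above the table: it strikes the chest's top board if the drawer is pushed in. Top 25 mm of its faces plain.
- block: the same carved block; origin at the centre of its lower edge face, 60 mm below block_center.
- rest: drying rest fixed on the table: a timber rail 160 mm long (its x), 24 mm thick (its y) and 65 mm high, with two feet 40 mm high reaching to 72 mm behind it on its +y side. Origin at the centre of the rail's underside; the flat face, at its y = -12 mm, looks to its -y, roughly towards the chest's side of the table.
- glue_jar: bystander, not to be moved: white plastic glue jar, 68 mm diameter, 85 mm tall; origin at the centre of its underside
- varnish_can: bystander, not to be moved: steel can with a paper wrap, 60 mm diameter, 80 mm tall; origin at the centre of its underside
- chest_jar: bystander, not to be moved: small amber jar standing on top of the chest, 50 mm diameter, 60 mm tall; origin at the centre of its underside
- brush: bystander, not to be moved: brush lying on the table
- hammer: bystander, not to be moved: hammer lying on the table
- screwdriver: bystander, not to be moved: screwdriver lying on the table
- offcut: bystander, not to be moved: wooden offcut 70 x 35 x 25 mm lying on the table
There are look-alikes about, which are no part of the job. What is shaped like the block but green or red is not meant. Leave any black or red look-alike of the rest alone.

How it is judged:
On the way, in this order (a step that is already met when the one before it is completed fails the run):
1. the block leans against the rest, released, its lower edge on the table (angle between block_center's own z axis and vertical between 0.09 and 0.65 rad and height (world z) of block_center between 0.045 and 0.067 m and contact force between block and rest above 0.03 N and contact force between block and the fingers below 0.05 N and linear speed of block below 0.02 m/s), for 0.3 s.
2. the left drawer is fully home (value of joint drawer_left below 0.003 m), for 0.2 s.
3. the right drawer is open by 80 mm or more (value of joint drawer_right above 0.08 m), for 0.1 s.
At the end, for the whole second after the job is handed in: The block stands on the table on its lower edge, tilted 5 to 37 degrees from upright, resting against the drying rest, released and at rest; the left drawer is within 3 mm of home; the right drawer is open by at least 80 mm and still (all of step 1 and value of joint drawer_left below 0.003 m and value of joint drawer_right above 0.08 m and velocity of joint drawer_right below 0.01 m/s); the robot touches nothing.
It fails at once if the locked right drawer is forced (more than 20 N on it while the left drawer is more than 15 mm open) (value of joint drawer_left above 0.015 m and contact force between drawer_right and the fingers above 20 N).
It fails at once if another thing on the table or the chest is moved by more than 30 mm (distance of any of glue_jar, varnish_can, chest_jar, brush, hammer, screwdriver, offcut from where it was at the start of the episode above 0.03 m).
It also fails if it takes over 61 s, if anything falls off the work surface, if the arm or the gripper's body presses on something with over 40 N, if the wrist force passes 120 N, or if a joint passes its speed limit or range.

## Working session

There is one attempt and no reset: what is moved stays moved. The work goes in short steps, Python scripts to look and compute and a tool call to move; the robot and the scene stay as the last step left them, time stands still between calls to the robot, and variables do not carry over. Pictures are saved under pics/ and viewed, at most 10 in all, crops included, and the job is handed in when it is done.

Besides the shell and the picture viewer there is one more tool, called after "Call:" as a command line: name --argument value ..., lists and objects as JSON in quotes. jog_arm: Moves the arm, as the interface text tells. Its arguments: {"type":"object","properties":{"motion":{"type":"array","items":{"type":"array","items":{"type":"array","items":{"type":"number"}}}},"force":{"type":"number"}},"required":["motion"]}

```bash
mkdir -p pics; python3 - <<'E'
from rig import robot,cams
import cv2,numpy as np,pickle
for n in("top","side"):
    c=cams.capture(n);pickle.dump(c,open(n+".pkl","wb"))
    cv2.imwrite(f"pics/{n}.png",c["pixels"][...,::-1])
    R=cv2.Rodrigues(np.array(c["rvec"]))[0];print(n,-R.T@np.array(c["tvec"]).ravel(),R.round(2).tolist())
print(robot.state())
E
```

```text
top [0.258562   0.09370462 1.69575162] [[0.02, -1.0, 0.0], [-0.99, -0.02, -0.16], [0.16, 0.0, -0.99]]
side [-0.11421487 -0.85557413  1.02969086] [[0.83, -0.55, 0.0], [-0.35, -0.53, -0.77], [0.43, 0.64, -0.64]]
{'time_s': 0.1, 'joint_pos': array([ 1.15728727e+00,  3.08920704e-01,  1.63507287e+00, -1.48277944e-06,
        1.19973366e+00, -6.97190958e-02]), 'joint_vel': array([ 5.06599290e-05, -8.36227451e-04, -2.40375769e-03,  2.60408401e-04,
        1.77850096e-03, -1.96097754e-03]), 'effort': array([-6.40319940e-04, -4.16398787e+01, -2.77650797e+01, -6.33557488e-05,
        4.01202546e-03, -1.30829713e-05]), 'position': array([0.21035744, 0.58763695, 0.19085382]), 'tool_rot': array([-2.54700793e-04,  1.71049346e-01,  9.85261885e-01, -1.03645680e-03]), 'force': array([-0.01435555, -0.59153107, -0.0087754 ]), 'ft_torque': array([ 0.01251643,  0.03243789, -0.00035848]), 'grasp_force': 0.0, 'finger_gap': 0.9993406928229139}
```

View pics/top.png

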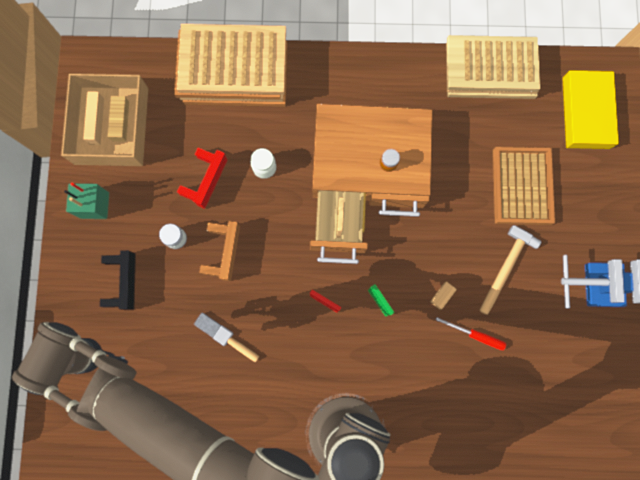

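View pics/side.png

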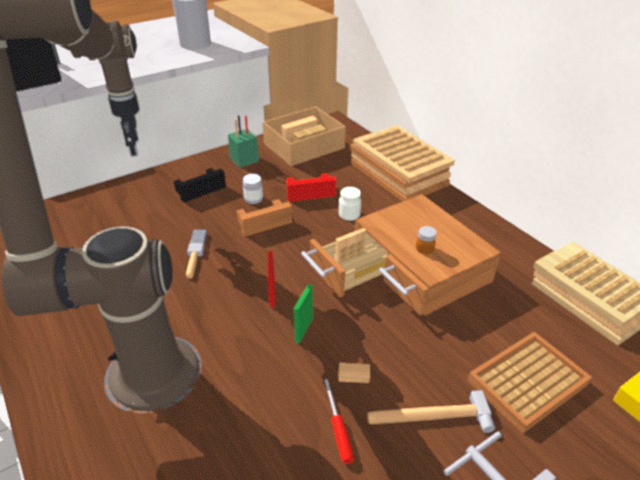

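The top view shows the chest at (372,150), the open left drawer with the block at (341,215), the handles at (337,261) and (399,212), and the tan rest at (225,250). Next I'll enlarge the area around them.

```bash
python3 - <<'E'
import cv2
a=cv2.imread("pics/top.png")
cv2.imwrite("pics/t2.png",cv2.resize(a[95:295,190:450],None,fx=3,fy=3,interpolation=cv2.INTER_CUBIC))
E
```

```text
(no output)
```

View pics/t2.png

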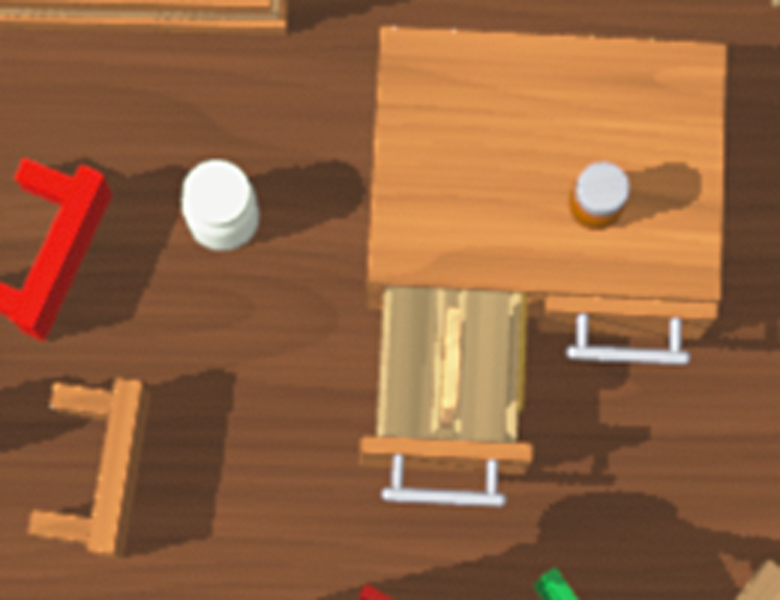

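```bash
cat > h.py <<'E'
import cv2,numpy as np,pickle
def back(c,uv,z):
    K=np.array(c["intrinsics"]);R=cv2.Rodrigues(np.array(c["rvec"],float))[0];t=np.array(c["tvec"],float).ravel()
    o=-R.T@t;d=R.T@np.linalg.inv(K)@np.array([uv[0],uv[1],1.])
    return o+d*(z-o[2])/d[2]
def proj(c,P):
    return cv2.projectPoints(np.array(P,float).reshape(-1,3),np.array(c["rvec"],float),np.array(c["tvec"],float),np.array(c["intrinsics"],float),None)[0].reshape(-1,2)
E
python3 - <<'E'
from h import *
c=pickle.load(open("top.pkl","rb"))
for n,z,pts in [("chest",.105,[(380,27),(727,43),(722,302),(369,287)]),("lh",.084,[(384,494),(503,499)]),("rh",.084,[(570,352),(688,357)]),
 ("block",.134,[(455,308),(447,420)]),("rest",.065,[(117,379),(146,383),(122,553),(90,548)])]:
    for p in pts: print(n,back(c,(190+p[0]/3-.33,95+p[1]/3-.33),z).round(4))
E
```

```text
chest [0.8975 0.0963 0.105 ]
chest [ 0.8887 -0.2254  0.105 ]
chest [ 0.6425 -0.2178  0.105 ]
chest [0.6499 0.1014 0.105 ]
lh [0.4642 0.0842 0.084 ]
lh [ 0.4619 -0.0229  0.084 ]
rh [ 0.598  -0.0828  0.084 ]
rh [ 0.5955 -0.1903  0.084 ]
block [0.6252 0.0247 0.134 ]
block [0.5243 0.0305 0.134 ]
rest [0.5681 0.3314 0.065 ]
rest [0.5649 0.3046 0.065 ]
rest [0.4081 0.32   0.065 ]
rest [0.4121 0.3491 0.065 ]
```

Call:
jog_arm --motion '[[[0, 0, -13, -0.14, 0], [0, 0, -13, -0.14, 0], [0, 0, -14, -0.04, 0], [-27, -39, 0, 0, 0], [-27, -39, 0, 0, 0], [-27, -39, 0, 0, 0], [-27, -39, 0, 0, 0], [-27, -39, 0, 0, 0], [-27, -39, 0, 0, 0], [-27, -39, 0, 0, 0]]]'

```text
time_s: 1.1
position: [0.3935, 0.3091, 0.2316]
tool_rot: [-0.0, 0.012, 1.0, -0.0]
force: [1.0, 0.2, 0.2]
finger_gap: 0.997
grasp_force: 0.0
```

Call:
jog_arm --motion '[[[-27, -39, 0, 0, 0], [-27, -39, 0, 0, 0], [-27, -39, 0, 0, 0], [-27, -39, 0, 0, 0], [-27, -39, 0, 0, 0], [-27, -39, 0, 0, 0], [-27, -39, 0, 0, 0], [0, 0, 0, 0, 0], [0, 0, 0, 0, 0]]]'

```text
time_s: 2.0
position: [0.5753, 0.0327, 0.2311]
tool_rot: [-0.001, 0.013, 1.0, 0.0]
force: [-0.0, -0.2, -0.7]
finger_gap: 0.996
grasp_force: 0.0
```

```bash
cat > snap.py <<'E'
import sys,pickle,cv2
from rig import robot,cams
n,f=sys.argv[1:3];c=cams.capture(n);pickle.dump(c,open(f+".pkl","wb"));cv2.imwrite(f"pics/{f}.png",c["pixels"][...,::-1])
s=robot.state();print({k:s[k] for k in("time_s","position","tool_rot","force","finger_gap")})
E
python3 snap.py wrist w1
```

```text
{'time_s': 2.05, 'position': array([0.57477768, 0.03373448, 0.23118209]), 'tool_rot': array([-1.04127186e-03,  1.23464547e-02,  9.99923172e-01,  3.60491742e-04]), 'force': array([0.30528173, 0.5834891 , 0.30757732]), 'finger_gap': 1.0021399217190028}
```

View pics/w1.png

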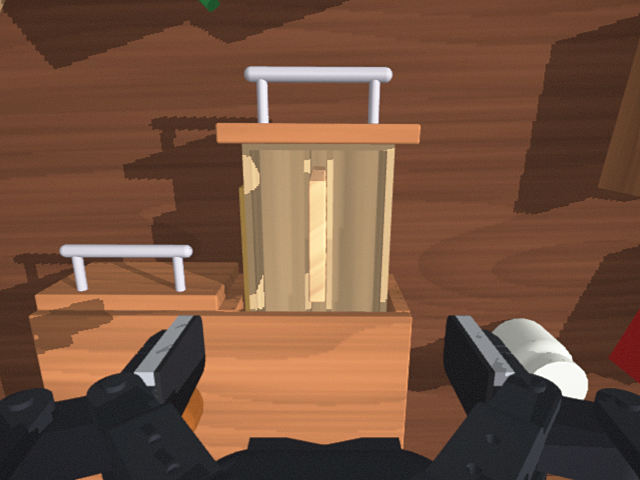

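```bash
python3 - <<'E'
from h import *
c=pickle.load(open("w1.pkl","rb"))
R=cv2.Rodrigues(np.array(c["rvec"]))[0];print(-R.T@c["tvec"],R.round(2).tolist())
for z,p in [(.134,(319,180)),(.134,(319,302)),(.134,(309,240)),(.134,(328,240)),(.084,(249,74)),(.084,(388,74)),(.084,(64,251)),(.084,(189,251)),(.105,(32,312)),(.105,(410,315)),(.105,(245,312))]:print(p,back(c,p,z).round(4))
print(proj(c,[.575,.034,.231]))
E
```

```text
[0.50420463 0.03354035 0.41297366] [[0.03, 1.0, 0.0], [0.96, -0.03, 0.28], [0.28, -0.01, -0.96]]
(319, 180) [0.5372 0.0295 0.134 ]
(319, 302) [0.6273 0.0268 0.134 ]
(309, 240) [0.5794 0.0211 0.134 ]
(328, 240) [0.5797 0.0346 0.134 ]
(249, 74) [ 0.4628 -0.0212  0.084 ]
(388, 74) [0.4656 0.0829 0.084 ]
(64, 251) [ 0.5968 -0.1883  0.084 ]
(189, 251) [ 0.5997 -0.0828  0.084 ]
(32, 312) [ 0.6426 -0.2114  0.105 ]
(410, 315) [0.6538 0.1012 0.105 ]
(245, 312) [ 0.6474 -0.0354  0.105 ]
[[328.54553597 283.4170503 ]]
```

Call:
jog_arm --motion '[[[-7, -6, 25, 0, 0], [0, 0, 35, 0, 0], [0, 0, 35, 0, 0], [0, 0, 25, 0, 0], [0, 0, 8, 0, 0], [0, 0, 0, 0, 0.7], [0, 0, 0, 0, 1], [0, 0, 0, 0, 1], [0, 0, 0, 0, 1], [0, 0, 0, 0, 1]]]' --force 40

```text
time_s: 3.05
position: [0.5833, 0.0273, 0.1052]
tool_rot: [0.001, 0.012, 1.0, -0.0]
force: [-0.1, 0.0, 0.6]
finger_gap: 0.146
grasp_force: 0.0
```

Call:
jog_arm --motion '[[[0, 0, 0, 0, 1], [0, 0, 0, 0, 1], [0, 0, 0, 0, 1], [0, 0, 0, 0, 1]]]'

```text
time_s: 3.45
position: [0.5824, 0.0274, 0.1039]
tool_rot: [-0.0, 0.012, 1.0, 0.0]
force: [0.1, 0.8, -0.5]
finger_gap: -0.001
grasp_force: 0.0
```

```bash
python3 snap.py wrist w2; python3 -c "
from h import *
c=pickle.load(open('w2.pkl','rb'));print(proj(c,[.5824,.0274,.104]))"
```

```text
{'time_s': 3.5, 'position': array([0.58237448, 0.02740976, 0.10387963]), 'tool_rot': array([-9.41987145e-05,  1.19237040e-02,  9.99928906e-01,  1.38162818e-05]), 'force': array([0.05796752, 0.3703338 , 0.07139241]), 'finger_gap': 9.780195479411069e-05}
[[325.89783457 284.18145908]]
```

View pics/w2.png

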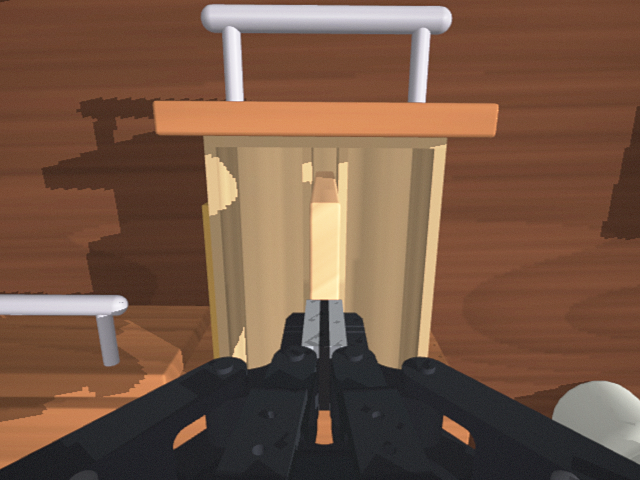

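```bash
python3 -c "
from h import *
c=pickle.load(open('w2.pkl','rb'));
for z in (.104,.123,.134,.15):print(z,proj(c,[[x,.0278,z] for x in(.537,.571,.582,.593,.627)]).round().tolist())
for z,p in [(.134,(325,200)),(.134,(325,300)),(.084,(325,18)),(.134,(312,240)),(.134,(342,240))]:print(p,back(c,p,z).round(4))
d=pickle.load(open('w1.pkl','rb'))
A=[]
# triangulate front top end of block and handle
for a,b in [((318,180),(325,200)),((318,74),(325,18))]:
  M=[np.array(q['intrinsics'])@np.c_[cv2.Rodrigues(np.array(q['rvec']))[0],q['tvec']] for q in(d,c)]
  X=cv2.triangulatePoints(M[0],M[1],np.array(a,float),np.array(b,float)).ravel();print(X[:3]/X[3])
"
```

```text
0.104 [[324.0, 189.0], [326.0, 262.0], [327.0, 283.0], [327.0, 305.0], [329.0, 366.0]]
0.123 [[325.0, 196.0], [326.0, 276.0], [327.0, 299.0], [328.0, 322.0], [329.0, 389.0]]
0.134 [[325.0, 201.0], [327.0, 285.0], [327.0, 310.0], [328.0, 335.0], [330.0, 404.0]]
0.15 [[325.0, 209.0], [327.0, 301.0], [328.0, 329.0], [328.0, 355.0], [330.0, 430.0]]
(325, 200) [0.5367 0.028  0.134 ]
(325, 300) [0.5774 0.027  0.134 ]
(325, 18) [0.4639 0.0298 0.084 ]
(312, 240) [0.5522 0.0226 0.134 ]
(342, 240) [0.5525 0.0342 0.134 ]
[0.53882502 0.02829351 0.12113247]
[0.4643642  0.03015015 0.08568854]
```

```bash
python3 snap.py side s2; python3 - <<'E'
from h import *
a=cv2.imread("pics/w2.png")[150:390,225:425];b=cv2.imread("pics/s2.png")[200:300,290:420]
x=cv2.resize(a,(400,480),interpolation=cv2.INTER_CUBIC);y=cv2.resize(b,None,fx=3,fy=3,interpolation=cv2.INTER_CUBIC)
o=np.zeros((480,790,3),np.uint8);o[:,:400]=x;o[:300,400:790]=y;cv2.imwrite("pics/m.png",o)
E
```

```text
{'time_s': 3.55, 'position': array([0.582404  , 0.02737984, 0.10388339]), 'tool_rot': array([-7.44777158e-05,  1.19278459e-02,  9.99928858e-01, -8.77133233e-06]), 'force': array([0.8887385 , 0.30487444, 0.22863959]), 'finger_gap': 0.002858013282576569}
```

View pics/m.png

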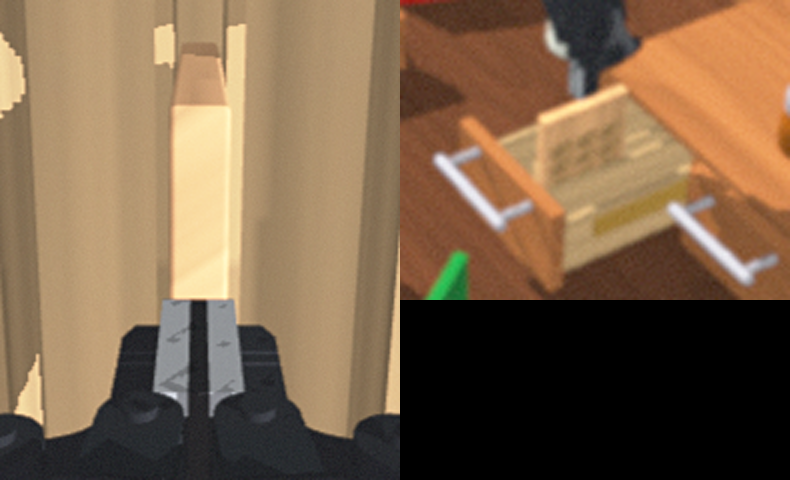

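```bash
python3 - <<'E'
from h import *
d=pickle.load(open('w1.pkl','rb'));c=pickle.load(open('w2.pkl','rb'));s=pickle.load(open('s2.pkl','rb'))
print("w1 tips",proj(d,[[.564,.034+y,z] for z in(.231,.244,.27,.29) for y in(-.0425,.0425)]).round().tolist())
print("w2",proj(c,[[.571,.0274+y,z] for z in(.104,.15) for y in (-.006,.006)]).round().tolist())
print("side tcp",proj(s,[[.582,.0274,z] for z in(.104,.134,.15,.17)]).round().tolist())
print("side block top",proj(s,[[.537,.029,.134],[.627,.027,.134]]).round().tolist())
E
```

```text
w1 tips [[238.0, 264.0], [418.0, 259.0], [232.0, 273.0], [425.0, 268.0], [217.0, 297.0], [441.0, 291.0], [202.0, 320.0], [458.0, 314.0]]
w2 [[313.0, 262.0], [338.0, 261.0], [309.0, 302.0], [342.0, 301.0]]
side tcp [[350.0, 243.0], [351.0, 234.0], [351.0, 230.0], [351.0, 224.0]]
side block top [[336.0, 240.0], [364.0, 229.0]]
```

```bash
python3 - <<'E'
from h import *
s=pickle.load(open('side.pkl','rb'))
print(proj(s,[[.2104,.5876,z] for z in(.191,.204,.22,.235,.25)]).round(1).tolist())
a=cv2.imread("pics/side.png")[80:180,90:170]
b=cv2.imread("pics/s2.png")[190:260,310:390]
o=np.zeros((600,800,3),np.uint8);o[:500,:400]=cv2.resize(a,None,fx=5,fy=5,interpolation=cv2.INTER_CUBIC);o[:350,400:]=cv2.resize(b,None,fx=5,fy=5,interpolation=cv2.INTER_CUBIC)
cv2.imwrite("pics/m2.png",o)
E
```

```text
[[138.2, 163.5], [137.3, 159.7], [136.1, 155.0], [135.1, 150.5], [134.0, 145.9]]
```

View pics/m2.png

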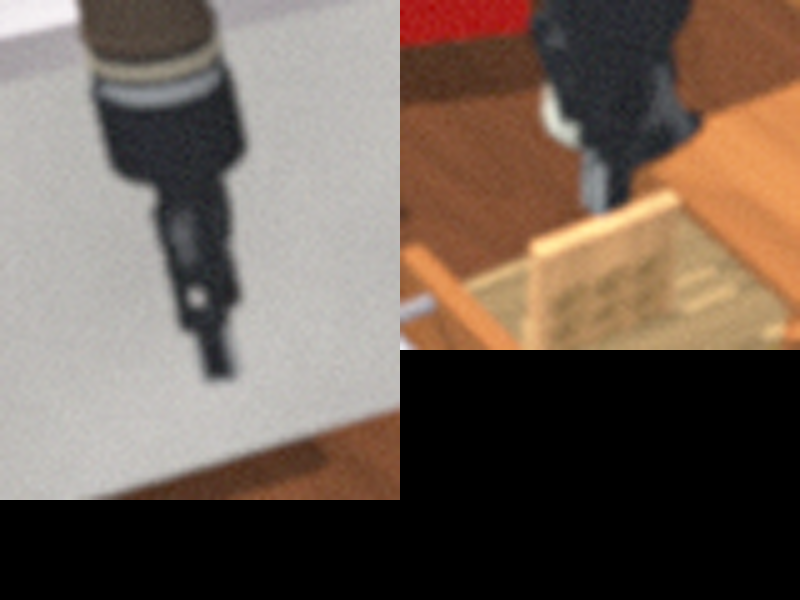

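The fingers closed fully on nothing. In both views the real tips sit about 35–45 mm higher than the reported TCP, just above the block's top at wrist pixel (323,300). I'll open and go 32 mm lower, which stays clear of the guides whichever reading is right, then close again.

Call:
jog_arm --motion '[[[0, 0, 0, 0, 0], [0, 0, 0, 0, 0], [0, 0, 0, 0, 0], [0, 0, 0, 0, 0], [0, 0, 0, 0, 0], [0, 0, 0, 0, 0], [0, 0, 8, 0, 0], [0, 0, 8, 0, 0], [0, 0, 8, 0, 0], [0, 0, 8, 0, 0]]]'

```text
time_s: 4.55
position: [0.5819, 0.0274, 0.0707]
tool_rot: [-0.001, 0.012, 1.0, -0.0]
force: [0.0, -0.3, 0.3]
finger_gap: 1.002
grasp_force: 0.0
```

Call:
jog_arm --motion '[[[0, 0, 0, 0, 0.7], [0, 0, 0, 0, 1], [0, 0, 0, 0, 1], [0, 0, 0, 0, 1], [0, 0, 0, 0, 1], [0, 0, 0, 0, 1], [0, 0, 0, 0, 1], [0, 0, 0, 0, 1], [0, 0, 0, 0, 1]]]' --force 40

```text
time_s: 5.45
position: [0.5831, 0.0274, 0.0726]
tool_rot: [0.001, 0.012, 1.0, -0.0]
force: [0.1, -0.2, 2.3]
finger_gap: 0.128
grasp_force: 40.5
```

Call:
jog_arm --motion '[[[0, 0, -10, 0, 1], [0, 0, -20, 0, 1], [0, 0, -25, 0, 1], [0, 0, -25, 0, 1], [0, 0, -20, 0, 1], [0, 0, -5, 0, 1], [10, 25, 0, 0, 1], [16, 33, 0, 0, 1], [16, 33, 0, 0, 1], [16, 33, 0, 0, 1]]]'

```text
time_s: 6.45
position: [0.5255, 0.1535, 0.1756]
tool_rot: [-0.001, 0.012, 1.0, -0.0]
force: [-0.5, 0.6, -1.0]
finger_gap: 0.128
grasp_force: 40.0
```

Call:
jog_arm --motion '[[[16, 33, 0, 0, 1], [16, 33, 0, 0, 1], [10, 23, 0, 0, 1], [7, 10, 0, 0.04, 1], [0, 0, 0, 0.04, 1], [0, 0, 0, 0, 1], [0, 0, 0, 0, 1], [0, 0, 0, 0, 1]]]'

```text
time_s: 7.25
position: [0.4806, 0.2524, 0.1765]
tool_rot: [-0.0, 0.052, 0.999, -0.0]
force: [-0.8, 0.9, -0.6]
finger_gap: 0.126
grasp_force: 40.1
```

```bash
python3 snap.py wrist w3;python3 snap.py side s3; python3 - <<'E'
from h import *
o=np.zeros((600,800,3),np.uint8);o[:480,:640]=cv2.imread("pics/w3.png")
b=cv2.imread("pics/s3.png")[130:280,215:335];o[:]=o
p=np.zeros((600,800,3),np.uint8);p[:360,:480]=cv2.resize(o[:480,:640],(480,360));
p[:400,480:]=cv2.resize(b,(320,400),interpolation=cv2.INTER_CUBIC);cv2.imwrite("pics/m3.png",p)
E
```

```text
{'time_s': 7.3, 'position': array([0.48072866, 0.25241984, 0.17661772]), 'tool_rot': array([-3.13476724e-04,  5.20383254e-02,  9.98645025e-01, -1.69669339e-04]), 'force': array([ 0.45772615, -0.08663824, -1.56252897]), 'finger_gap': 0.1330970475578375}
{'time_s': 7.35, 'position': array([0.48084247, 0.25247997, 0.17675628]), 'tool_rot': array([-1.91588363e-04,  5.21022024e-02,  9.98641735e-01, -9.60204388e-05]), 'force': array([ 0.80662635, -0.15717336, -1.46851108]), 'finger_gap': 0.1316426658195097}
```

View pics/m3.png

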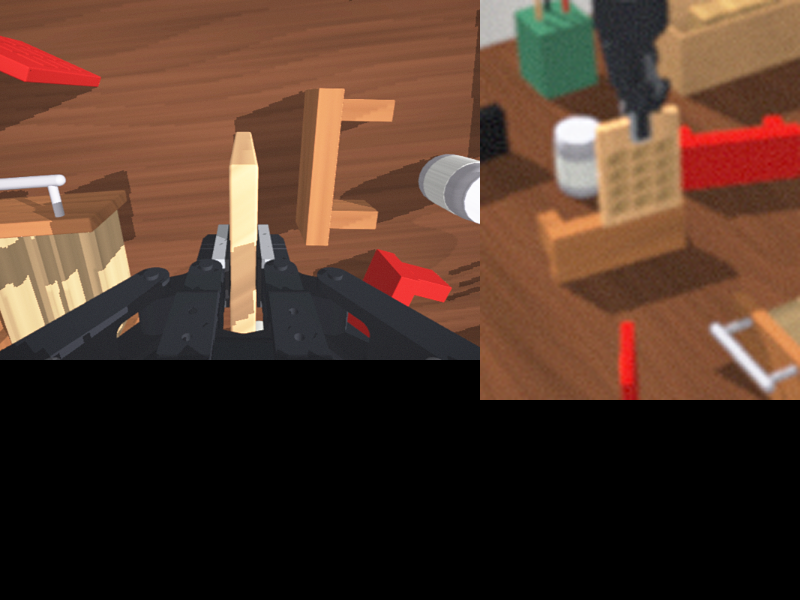

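```bash
python3 - <<'E'
from h import *
c=pickle.load(open('w3.pkl','rb'))
k=4/3
for n,z,p in [("back top",.065,(343,90)),("back top",.065,(328,245)),("front bot",0,(304,90)),("front bot",0,(299,243)),("block bot?",.118,(231,163)),("bt",.238,(231,165)),("bt",.238,(258,165))]:print(n,back(c,(p[0]*k,p[1]*k),z).round(4))
a=cv2.imread("pics/w3.png")[100:340,380:480];cv2.imwrite("pics/c3.png",cv2.resize(a,(333,800))[:600] if 0 else cv2.resize(a,(250,600),interpolation=cv2.INTER_CUBIC))
E
```

```text
back top [0.4134 0.3509 0.065 ]
back top [0.5695 0.333  0.065 ]
front bot [0.4096 0.3277 0.    ]
front bot [0.5982 0.3122 0.    ]
block bot? [0.4595 0.244  0.118 ]
bt [0.4354 0.2514 0.238 ]
bt [0.4366 0.2622 0.238 ]
```

View pics/c3.png

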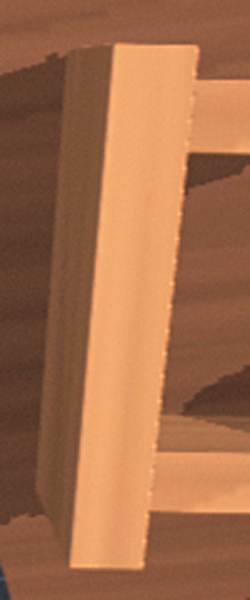

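```bash
python3 - <<'E'
from h import *
c=pickle.load(open('w3.pkl','rb'))
P=np.array([back(c,(380+u/2.5,100+v/2.5),.065) for u,v in[(112,44),(70,567),(198,45),(145,568)]]);print(P.round(4))
m=P.mean(0)[:2];d=(P[1]-P[0]+P[3]-P[2])[:2];a=np.arctan2(d[1],d[0]);n=np.array([-np.sin(a),np.cos(a)])
print(m,a,np.linalg.norm(d)/2)
face=P[:2].mean(0)[:2]
blk=np.array([.4808,.2525]);print("face",face,"gap centre->face along n",(face-blk)@n,"along",(m-blk)@np.array([np.cos(a),np.sin(a)]))
E
```

```text
[[0.4095 0.3286 0.065 ]
 [0.5672 0.3098 0.065 ]
 [0.4122 0.3522 0.065 ]
 [0.57   0.3335 0.065 ]]
[0.48971388 0.33102933] -0.1182713958173634 0.15889689097037282
face [0.48832178 0.31921025] gap centre->face along n 0.0671317589284263 along -0.0004145312307395307
```

Call:
jog_arm --motion '[[[0, 20, 15, 0.014, 1], [0, 20, 25, 0, 1], [0, 0, 25, 0, 1], [0, 0, 22, 0, 1], [0, 0, 15, 0, 1], [0, 0, 8, 0, 1], [0, 0, 3, 0, 1], [0, 0, 1, 0, 1], [0, 0, 0, 0, 1]]]'

```text
time_s: 8.25
position: [0.4862, 0.293, 0.064]
tool_rot: [0.001, 0.059, 0.998, 0.0]
force: [0.3, -0.7, -1.3]
finger_gap: 0.125
grasp_force: 40.0
```

Call:
jog_arm --motion '[[[0, 0, 1, 0, 1], [0, 0, 1, 0, 1], [0, 0, 0, 0, 1], [0, 0, 0, 0, 1]]]'

```text
time_s: 8.65
position: [0.4853, 0.2927, 0.0612]
tool_rot: [0.0, 0.059, 0.998, 0.0]
force: [0.5, 0.5, -1.0]
finger_gap: 0.129
grasp_force: 40.0
```

Call:
jog_arm --motion '[[[0, 0, 1, 0, 1], [0, 0, 1, 0, 1], [0, 0, 0.5, 0, 1], [0, 0, 0, 0, 1], [0, 0, 0, 0, 1]]]'

```text
time_s: 9.15
position: [0.4852, 0.2927, 0.0586]
tool_rot: [-0.0, 0.059, 0.998, -0.0]
force: [-0.7, 0.6, 0.5]
finger_gap: 0.127
grasp_force: 40.4
```

Call:
jog_arm --motion '[[[0, 0, 0, 0, 0.65], [0, 0, 0, 0, 0.65], [0, 0, 0, 0, 0.65], [0, 0, 0, 0, 0.65]]]'

```text
time_s: 9.55
position: [0.4854, 0.2927, 0.0585]
tool_rot: [0.0, 0.059, 0.998, 0.0]
force: [-0.1, -0.2, 0.1]
finger_gap: 0.347
grasp_force: 0.0
```

Call:
jog_arm --motion '[[[0, 4, 0, 0, 0.65], [0, 4, 0, 0, 0.65], [0, 4, 0, 0, 0.65], [0, 4, 0, 0, 0.65], [0, 4, 0, 0, 0.65], [0, 4, 0, 0, 0.65], [0, 4, 0, 0, 0.65], [0, 4, 0, 0, 0.65], [0, 2, 0, 0, 0.65], [0, 0, 0, 0, 0.65]]]'

```text
time_s: 10.55
position: [0.4892, 0.3267, 0.0585]
tool_rot: [0.0, 0.059, 0.998, 0.0]
force: [-0.2, -0.4, -0.4]
finger_gap: 0.348
grasp_force: 0.0
```

```bash
python3 snap.py wrist w4;python3 snap.py side s4; python3 - <<'E'
from h import *
p=np.zeros((400,800,3),np.uint8);p[:360,:480]=cv2.resize(cv2.imread("pics/w4.png"),(480,360));
b=cv2.imread("pics/s4.png")[130:280,215:335]
p[:400,480:]=cv2.resize(b,(320,400),interpolation=cv2.INTER_CUBIC);cv2.imwrite("pics/m4.png",p)
E
```

```text
{'time_s': 10.6, 'position': array([0.48915759, 0.3264871 , 0.05842473]), 'tool_rot': array([-4.46969121e-05,  5.87682350e-02,  9.98271650e-01, -6.84496131e-05]), 'force': array([-0.67059758,  0.72829006,  0.03159261]), 'finger_gap': 0.35059046234040175}
{'time_s': 10.65, 'position': array([0.48913916, 0.32634471, 0.05841128]), 'tool_rot': array([-5.03299844e-05,  5.88048600e-02,  9.98269490e-01, -1.05784814e-04]), 'force': array([-0.43441034,  0.23235581, -0.63566823]), 'finger_gap': 0.35087722553481904}
```

View pics/m4.png

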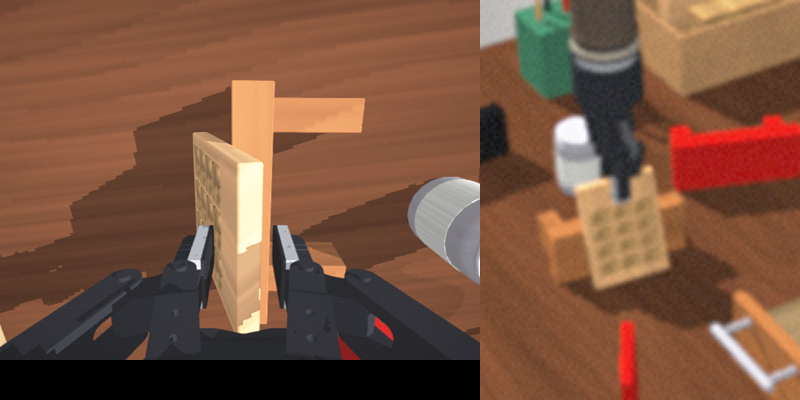

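The block is leaning on the rail: wrist view (230,230), side view (620,240). The fingers straddle it without pressing. I'll open and retreat, then locate the red and green slabs, which stand near the approach to the left handle.

Call:
jog_arm --motion '[[[0, 0, 0, 0, 0.3], [0, 0, 0, 0, 0.3], [0, 0, 0, 0, 0.3], [0, 0, -10, 0, 0.3], [0, 0, -20, 0, 0.3], [0, 0, -40, 0, 0.3], [0, 0, -40, 0, 0.3], [0, 0, -40, 0, 1], [0, 0, 0, 0, 1], [0, 0, 0, 0, 1]]]'

```text
time_s: 11.65
position: [0.4903, 0.327, 0.211]
tool_rot: [0.002, 0.059, 0.998, 0.001]
force: [-0.9, -0.4, -0.6]
finger_gap: 0.196
grasp_force: 0.0
```

```bash
python3 - <<'E'
from h import *
from rig import cams
c=cams.capture("top");pickle.dump(c,open("t5.pkl","wb"))
s=cams.capture("side");pickle.dump(s,open("s5.pkl","wb"))
c0=pickle.load(open("top.pkl","rb"));hsv=cv2.cvtColor(c0["pixels"],cv2.COLOR_RGB2HSV)
for n,lo,hi,sl in [("red",0,6,(280,320,300,350)),("green",45,75,(280,320,360,400))]:
    r0,r1,q0,q1=sl;m=cv2.inRange(hsv,(lo,150,60),(hi,255,255))[r0:r1,q0:q1]
    ys,xs=np.nonzero(m);b=cv2.minAreaRect(np.c_[xs+q0,ys+r0].astype(np.float32))
    for p in cv2.boxPoints(b): print(n,p,back(c0,p,.12).round(3),back(c0,p,0.).round(3))
# block after release: light-wood pixels change check between s4 and s5
p=lambda P,cc=s:proj(cc,P).round(1).tolist()
s4=pickle.load(open("s4.pkl","rb"))
d=cv2.absdiff(s4["pixels"],s["pixels"])[215:240,290:325].max(-1);print("mean diff low block",d.mean())
E
```

```text
red [307.4292  295.20676] [0.365 0.109 0.12 ] [0.373 0.111 0.   ]
red [311.5573 288.4517] [0.383 0.099 0.12 ] [0.392 0.099 0.   ]
red [341.409   306.69437] [0.337 0.02  0.12 ] [0.343 0.015 0.   ]
red [337.28088 313.44943] [0.319 0.031 0.12 ] [0.324 0.026 0.   ]
green [367.6154  288.92307] [ 0.384 -0.048  0.12 ] [ 0.394 -0.059  0.   ]
green [374.76926 284.15384] [ 0.397 -0.066  0.12 ] [ 0.408 -0.079  0.   ]
green [393.3846  312.07693] [ 0.325 -0.115  0.12 ] [ 0.331 -0.131  0.   ]
green [386.23074 316.84616] [ 0.313 -0.096  0.12 ] [ 0.317 -0.111  0.   ]
mean diff low block 5.050285714285715
```

Call:
jog_arm --motion '[[[0, 0, 0, -0.093, 1], [6, -37, 0, 0, 1], [6, -37, 0, 0, 1], [6, -37, 0, 0, 1], [6, -37, 0, 0, 1], [6, -37, 0, 0, 1], [6, -37, 0, 0, 1], [5, -37, 0, 0, 1], [5, -38, 0, 0, 1], [0, 0, 0, 0, 1]]]'

```text
time_s: 12.75
position: [0.4335, 0.0272, 0.2065]
tool_rot: [-0.002, 0.015, 1.0, -0.001]
force: [-0.8, -0.1, 0.3]
finger_gap: 0.002
grasp_force: 0.0
```

Call:
jog_arm --motion '[[[0, 0, 30, 0, 1], [0, 0, 35, 0, 1], [0, 0, 35, 0, 1], [0, 0, 35, 0, 1], [0, 0, 30, 0, 1], [0, 0, 14, 0, 1], [0, 0, 4, 0, 1], [0, 0, 0, 0, 1], [0, 0, 0, 0, 1]]]'

```text
time_s: 13.65
position: [0.4364, 0.0309, 0.0259]
tool_rot: [0.0, 0.012, 1.0, 0.0]
force: [1.0, -0.4, 0.0]
finger_gap: 0.001
grasp_force: 0.0
```

Call:
jog_arm --motion '[[[-10, 0, 0, 0, 1], [-15, 0, 0, 0, 1], [-20, 0, 0, 0, 1], [-20, 0, 0, 0, 1], [-20, 0, 0, 0, 1], [-20, 0, 0, 0, 1], [-15, 0, 0, 0, 1], [-5, 0, 0, 0, 1], [0, 0, 0, 0, 1]]]'

```text
time_s: 14.55
position: [0.5626, 0.0275, 0.0264]
tool_rot: [0.001, 0.012, 1.0, 0.0]
force: [-0.8, 0.3, -0.0]
finger_gap: -0.001
grasp_force: 0.0
```

Call:
jog_arm --motion '[[[-5, 0, 0, 0, 1], [-5, 0, 0, 0, 1], [-3, 0, 0, 0, 1], [0, 0, 0, 0, 1]]]'

```text
time_s: 14.95
position: [0.5725, 0.0273, 0.0254]
tool_rot: [-0.002, 0.012, 1.0, 0.0]
force: [-4.4, 0.0, 4.0]
finger_gap: -0.002
grasp_force: 2.2
```

Call:
jog_arm --motion '[[[-2, 0, 0, 0, 1], [-2, 0, 0, 0, 1], [-2, 0, 0, 0, 1], [-1, 0, 0, 0, 1], [0, 0, 0, 0, 1]]]'

```text
time_s: 15.45
position: [0.5801, 0.0271, 0.0251]
tool_rot: [-0.0, 0.012, 1.0, -0.0]
force: [-0.5, 0.2, -0.3]
finger_gap: 0.0
grasp_force: 0.8
```

Call:
jog_arm --motion '[[[-2, 0, 0, 0, 1], [-2, 0, 0, 0, 1], [-2, 0, 0, 0, 1], [0, 0, 0, 0, 1], [0, 0, 0, 0, 1]]]'

```text
time_s: 15.95
position: [0.5867, 0.0269, 0.0256]
tool_rot: [-0.0, 0.012, 1.0, -0.0]
force: [-3.4, 0.4, 2.1]
finger_gap: -0.005
grasp_force: 1.4
```

Call:
jog_arm --motion '[[[-1, 0, 0, 0, 1], [-1, 0, 0, 0, 1], [-1, 0, 0, 0, 1], [0, 0, 0, 0, 1]]]'

```text
time_s: 16.35
position: [0.5864, 0.0269, 0.0251]
tool_rot: [-0.004, 0.012, 1.0, -0.0]
force: [-10.3, 0.1, 6.3]
finger_gap: 0.002
grasp_force: 4.5
```

Call:
jog_arm --motion '[[[12, 0, 0, 0, 1], [15, 0, 0, 0, 1], [0, 0, -30, 0, 0.9], [0, 0, -40, 0, 0.9], [0, 0, -40, 0, 0.9], [0, 0, -20, 0, 0.9], [0, 0, 0, 0, 0.9]]]'

```text
time_s: 17.05
position: [0.5673, 0.0274, 0.1602]
tool_rot: [0.006, 0.012, 1.0, -0.0]
force: [0.2, 0.5, -0.4]
finger_gap: 0.1
grasp_force: 0.0
```

```bash
python3 snap.py side s6; python3 snap.py top t6; python3 - <<'E'
from h import *
from rig import robot
print(robot.state()["joint_pos"].round(3))
s=pickle.load(open("s6.pkl","rb"));hsv=cv2.cvtColor(s["pixels"],cv2.COLOR_RGB2HSV)
m=cv2.inRange(hsv,(0,0,150),(179,60,255))
n,l,st,ce=cv2.connectedComponentsWithStats(m[200:330,290:430])
for i in range(1,n):
    if st[i,4]>15: print("side",st[i]+[290,200,0,0,0],ce[i]+[290,200])
ax=np.array([.026,1]);
for nm,q in(("lh home",[.6022,.031]),("rh",[.598,-.1355])):print(nm,proj(s,[[*(np.array(q)+k*ax),.084] for k in(-.05,0,.05)]).round(1).tolist())
E
```

```text
{'time_s': 17.1, 'position': array([0.5651479 , 0.02744137, 0.15761711]), 'tool_rot': array([ 3.41805746e-03,  1.24205544e-02,  9.99917019e-01, -4.33156695e-05]), 'force': array([ 0.65642589,  0.07172243, -0.40583996]), 'finger_gap': 0.09650720473867626}
{'time_s': 17.15, 'position': array([0.56332482, 0.02750734, 0.15564099]), 'tool_rot': array([ 1.16924710e-03,  1.24017583e-02,  9.99922412e-01, -2.18796435e-06]), 'force': array([ 0.03183265, -1.12715739, -0.06109384]), 'finger_gap': 0.10050002460698472}
[-0.028  0.228  1.814  0.     1.097 -1.574]
side [338 202   9  17  67] [341.        210.8358209]
side [349 208  12  12  76] [355.75       213.59210526]
side [419 226  11  14 125] [424.384 232.256]
side [344 233  33  25 212] [357.96226415 245.00471698]
side [379 265  36  30 240] [394.09166667 279.69166667]
lh home [[365.7, 255.6], [354.9, 245.4], [344.6, 235.7]]
rh [[405.3, 293.0], [392.8, 281.1], [380.8, 269.8]]
```

Call:
jog_arm --motion '[[[0, 0, 0, 0.145, 0.65], [0, 0, 0, 0.145, 0.65], [0, 0, 0, 0.145, 0.65], [0, 0, 0, 0.145, 0.65], [0, 0, 0, 0.145, 0.65], [0, 0, 0, 0.145, 0.65], [0, 0, 0, 0.145, 0.65], [0, 0, 0, 0.145, 0.65], [0, 0, 0, 0.145, 0.65], [0, 0, 0, 0.145, 0.65]]]'

```text
time_s: 18.15
position: [0.5611, 0.0275, 0.1526]
tool_rot: [-0.002, 0.675, 0.738, -0.001]
force: [0.7, -0.6, 0.1]
finger_gap: 0.35
grasp_force: 0.0
```

Call:
jog_arm --motion '[[[0, 0, 0, 0.12, 0.65], [-27, 7, 0, 0, 0.65], [-27, 7, 0, 0, 0.65], [-27, 7, 0, 0, 0.65], [-27, 7, 0, 0, 0.65], [-27, 6, 0, 0, 0.65], [-27, 6, 0, 0, 0.65], [0, 0, 0, 0, 0.65], [0, 0, 0, 0, 0.65]]]'

```text
time_s: 19.05
position: [0.5975, -0.1354, 0.153]
tool_rot: [-0.002, 0.716, 0.698, -0.001]
force: [0.6, -0.1, 0.4]
finger_gap: 0.351
grasp_force: 0.0
```

Call:
jog_arm --motion '[[[0, 0, 25, 0, 0.65], [0, 0, 30, 0, 0.65], [0, 0, 25, 0, 0.65], [0, 0, 15, 0, 0.65], [0, 0, 10, 0, 0.65], [0, 0, 10, 0, 0.65], [0, 0, 10, 0, 0.65], [0, 0, 0, 0, 0.65]]]'

```text
time_s: 19.85
position: [0.5981, -0.1351, 0.0294]
tool_rot: [-0.001, 0.716, 0.699, -0.0]
force: [0.2, 0.3, 0.0]
finger_gap: 0.348
grasp_force: 0.0
```

Call:
jog_arm --motion '[[[0, 0, 0, 0, 0.9], [0, 0, 0, 0, 1], [0, 0, 0, 0, 1], [0, 0, 0, 0, 1], [0, 0, 0, 0, 1]]]' --force 50

```text
time_s: 20.35
position: [0.598, -0.1355, 0.0311]
tool_rot: [-0.001, 0.716, 0.699, -0.001]
force: [-6.2, -0.1, 5.7]
finger_gap: 0.106
grasp_force: 48.9
```

Call:
jog_arm --motion '[[[0, -3, 0, 0, 1], [0, -4, 0, 0, 1], [0, -6, 0, 0, 1], [0, -10, 0, 0, 1], [0, -15, 0, 0, 1], [0, -15, 0, 0, 1], [0, -15, 0, 0, 1], [0, -15, 0, 0, 1], [0, -10, 0, 0, 1], [0, -6, 0, 0, 1]]]'

```text
time_s: 21.35
position: [0.5, -0.1325, 0.0311]
tool_rot: [0.0, 0.716, 0.698, 0.001]
force: [2.6, 4.5, 1.5]
finger_gap: 0.105
grasp_force: 50.1
```

Call:
jog_arm --motion '[[[0, -4, 0, 0, 1], [0, 0, 0, 0, 1], [0, 0, 0, 0, 1], [0, 0, 0, 0, 1]]]'

```text
time_s: 21.75
position: [0.496, -0.1324, 0.031]
tool_rot: [-0.001, 0.716, 0.698, 0.0]
force: [-1.4, 5.5, 7.0]
finger_gap: 0.104
grasp_force: 50.6
```

Pulled about 102 mm with the grip holding. Next I release, retreat upward and check numerically.

Call:
jog_arm --motion '[[[0, 0, 0, 0, 0.65], [0, 0, 0, 0, 0.65], [0, 0, 0, 0, 0.65], [0, 0, 0, 0, 0.65], [0, 0, -15, 0, 0.65], [0, 0, -30, 0, 0.65], [0, 0, -40, 0, 0.65], [0, 0, -40, 0, 0.65], [0, 0, -40, 0, 0.65], [0, 0, 0, 0, 0.65]]]'

```text
time_s: 22.75
position: [0.5008, -0.135, 0.2023]
tool_rot: [0.006, 0.716, 0.699, 0.003]
force: [0.6, -0.2, 0.6]
finger_gap: 0.353
grasp_force: 0.0
```

```bash
python3 snap.py side s7; python3 - <<'E'
from h import *
s=pickle.load(open("s7.pkl","rb"));s6=pickle.load(open("s6.pkl","rb"));s5=pickle.load(open("s5.pkl","rb"));s0=pickle.load(open("side.pkl","rb"))
hsv=cv2.cvtColor(s["pixels"],cv2.COLOR_RGB2HSV)
m=cv2.inRange(hsv,(0,0,150),(179,60,255))
n,l,st,ce=cv2.connectedComponentsWithStats(m[200:330,290:430])
for i in range(1,n):
    if st[i,4]>40: print("side",st[i]+[290,200,0,0,0])
ax=np.array([.026,1])
for nm,q in(("lh home",[.6022,.031]),("rh open",[.496,-.1325])):print(nm,proj(s,[[*(np.array(q)+k*ax),.084] for k in(-.05,0,.05)]).round(1).tolist())
# block standing: unchanged region s6 vs s7, and predicted lean outline
print("block diff",cv2.absdiff(s6["pixels"],s["pixels"])[190:240,250:275].mean(),cv2.absdiff(s6["pixels"],s["pixels"])[200:240,225:300].mean())
a=-.118;n_=np.array([-np.sin(a),np.cos(a)]);u=np.array([np.cos(a),np.sin(a)]);f=np.array([.4883,.3192]);t=.32
B=f-.021*n_; T=B+n_*.12*np.sin(t)
pts=proj(s,[[*(B+k*u),0] for k in(-.045,.045)]+[[*(T+k*u),.12*np.cos(t)] for k in(.045,-.045)]);print(pts.round().tolist())
mk=cv2.fillPoly(np.zeros((480,640),np.uint8),[pts.round().astype(np.int32)],1)>0
for nm,x in(("start",s0),("s5",s5),("now",s)):print(nm,x["pixels"][mk].mean(0).round())
E
```

```text
{'time_s': 22.8, 'position': array([ 0.49868861, -0.13418501,  0.19917123]), 'tool_rot': array([0.00371188, 0.71555234, 0.69854744, 0.00159236]), 'force': array([-0.03710592,  0.26335339, -0.59795549]), 'finger_gap': 0.3478592868268082}
side [338 200  15  20 242]
side [419 226  11  14 125]
side [344 234  11  12  66]
side [359 249  18   9  79]
side [346 279  37  32 279]
side [399 278  16   9  43]
side [403 282  15   9  46]
side [407 286  16   9  56]
lh home [[365.7, 255.6], [354.9, 245.4], [344.6, 235.7]]
rh open [[372.0, 308.8], [359.9, 296.1], [348.4, 284.1]]
block diff 2.692 3.02
[[257.0, 237.0], [284.0, 229.0], [278.0, 192.0], [250.0, 200.0]]
start [143.  94.  61.]
s5 [190. 148. 101.]
now [191. 148. 101.]
```

Call:
jog_arm --motion '[[[0, 0, 0, 0, 0.65], [0, 0, 0, 0, 0.65], [0, 0, 0, 0, 0.65]]]'

```text
time_s: 23.1
position: [0.4945, -0.1325, 0.1934]
tool_rot: [-0.002, 0.716, 0.699, -0.001]
force: [0.5, -0.2, -0.4]
finger_gap: 0.35
grasp_force: 0.0
```

```bash
python3 -c "
from rig import robot
print(robot.sign_off())"
```

```text
the job is handed in; nothing more can be done
None
```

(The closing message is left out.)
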